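# Switch on the interlocked isolator bank

## Task

Switch on the kitchen's isolator bank: push all three levers on the grey box fully over, away from you, and leave them there. A hidden interlock lets them over in one order only, different every time, so feel for the lever that is free, throw it fully, then find the next; never force a blocked lever (it gives a little and then springs against you), and leave the things standing around the bank undisturbed.

Things in the scene. Friction and masses are not known exactly. Their poses are not given: they have to be found in the camera images.
- bank: Isolator bank: closed grey metal box 120 (x) x 250 (y) x 68 mm, three black gates on its lid (72 mm), fixed to the worktop on a foot 140x262x4 mm. Origin: centre of the underside; x to the back of the box (away from the robot at yaw 0), y to its left, z up. Three equal levers at y = +75, 0, -75 mm swing in x-z planes. Damaged if touched with over 40 N.
- bank_pivot (a point): Pivot of the middle lever, 50 mm above the worktop at the bank's x = y = 0 (its neighbours' pivots are 75 mm to either side in y). From a pivot each lever is a steel rod 10 mm thick with a black round-ended grip 24 mm thick, from 93 to 140 mm out. Nothing on the bank is ever higher than 192 mm.
- bank_lid (a point): Centre of the box's lid, 72 mm up. Inside, an interlock lets the levers over in one order only; all six orders occur and nothing outside shows which. The next lever comes free only once the one before is beyond about 0.87 rad. A blocked lever gives about 0.1 rad (10 mm at the grip), then meets a springy stop that stiffens by some 1.5 N per mm at the grip.
- lever_left (a joint): Angle of the left (+y) lever: 0 = off, leaning 0.5 rad to the box's -x; 1.0 = fully on, leaning 0.5 rad to +x, on a rubber stop. Starts at 0 to 0.04. When free it resists with only about 1 to 4 N at the grip all the way and stays where it is left.
- lever_left_grip (a point): Centre of the black grip of the left (+y) lever, 116.5 mm from its pivot; it travels from the box's x = -56, z = 152 mm (off) over z = 167 mm to x = +56, z = 152 mm (on). Grip 24 mm thick, 47 mm long.
- lever_mid (a joint): Angle of the middle lever: 0 = off, leaning 0.5 rad to the box's -x; 1.0 = fully on, leaning 0.5 rad to +x, on a rubber stop. Starts at 0 to 0.04. When free it resists with only about 1 to 4 N at the grip all the way and stays where it is left.
- lever_mid_grip (a point): Centre of the black grip of the middle lever, 116.5 mm from its pivot; it travels from the box's x = -56, z = 152 mm (off) over z = 167 mm to x = +56, z = 152 mm (on). Grip 24 mm thick, 47 mm long.
- lever_right (a joint): Angle of the right (-y) lever: 0 = off, leaning 0.5 rad to the box's -x; 1.0 = fully on, leaning 0.5 rad to +x, on a rubber stop. Starts at 0 to 0.04. When free it resists with only about 1 to 4 N at the grip all the way and stays where it is left.
- lever_right_grip (a point): Centre of the black grip of the right (-y) lever, 116.5 mm from its pivot; it travels from the box's x = -56, z = 152 mm (off) over z = 167 mm to x = +56, z = 152 mm (on). Grip 24 mm thick, 47 mm long.
- salt: Bystander, loose: grey salt mill 44x44x90 mm, left of the bank; origin at the centre of its underside, z up.
- spice: Bystander, loose: spice jar with red lid 45x45x106 mm, right of the bank; origin at the centre of its underside, z up.
- tablet_box: Bystander, loose: flat white carton 50x110x22 mm, farther left of the bank; origin at the centre of its underside, z up.
- cap: Bystander, loose: white screw cap 34 mm across, 30 mm high, behind the bank; origin at the centre of its underside, z up.
- powder_bottle: Bystander, loose: white bottle with a blue lid 66x65x140 mm, at the right of the worktop; origin at the centre of its underside, z up.

How it is judged:
On the way, in this order (a step that is already met when the one before it is completed fails the run):
1. a first lever is fully over (value of joint any of lever_left, lever_mid, lever_right above 0.9 rad), for 0.1 s.
2. two levers are fully over ((value of joint each of lever_left, lever_mid above 0.9 rad or value of joint each of lever_left, lever_right above 0.9 rad or value of joint each of lever_mid, lever_right above 0.9 rad)), for 0.1 s.
At the end, for the whole second after the job is handed in: all three levers are fully over (each joint beyond 0.9 of its 1.0 rad) and at rest (value of joint each of lever_left, lever_mid, lever_right above 0.9 rad and velocity of joint each of lever_left, lever_mid, lever_right below 0.05 rad/s); the robot touches nothing.
It fails at once if a lever or the box is forced: the fingers or the arm bear on the bank with more than 40 N (contact force between any of the fingers, the arm and bank above 40 N).
It fails at once if a thing standing around is shoved more than 20 mm or knocked over (distance of any of salt, spice, tablet_box, cap, powder_bottle from where it was at the start of the episode above 0.02 m or angle between any of salt, spice, tablet_box, cap, powder_bottle's own z axis and vertical above 0.5 rad).
It also fails if it takes over 54 s, if anything falls off the work surface, if the arm or the gripper's body presses on something with over 40 N, if the wrist force passes 120 N, or if a joint passes its speed limit or range.

## Robot

A 7-joint arm with a two-finger parallel gripper is mounted at the origin on a cart in front of the work surface, level with it; the furniture and walls round the work are solid. World frame = base frame: x ahead of the robot, y to its left, z up, the work surface at z = 0. Lengths are in m, angles in rad, forces in N, time in s.
With the tool pointing down it reaches from about 0.4 to 0.85 m from the base axis. Payload 4.5 kg.
Tool frame: the origin (TCP) lies midway between the tips of the shut fingers; the grasp point (between the pads) lies 19 mm behind it; z points along the fingers, y is the line along which they close (so a half turn about z gives the same grasp; the last joint's range is limited). The gripper opens to 88 mm and grips with 3 to 60 N. Pads are 18 mm wide; open, the fingers measure 123 mm over their backs; the gripper's body (75 mm by 187 mm) begins 45 mm behind the grasp point.
Start: joints at [-1.312, 0.689, -0.195, 1.565, 0.157, 0.902, -0.215], TCP at [0.139, 0.609, 0.239] pointing down, gripper open.
Joint ranges: [-3.01, 3.01], [-0.46, 2.08], [-1.47, 1.51], [0.13, 2.56], [-1, 4.14], [0.04, 2.09], [-2.66, 2.66]. Speed limits (rad/s): [2.57, 2.57, 3.14, 3.14, 3.14, 3.14, 3.14].

## Interface

Orientations are given as a unit quaternion [x, y, z, w].
In Python, from plant import * gives the robot as it stands.
- The arm moves only by the tool send_rows, never from a script. Its argument "targets" is a list of rows, each a list of 2 entries, a list of its own where there are three numbers: the shift along the tool's x, y, z in units of 0.3 m (1.0 is 0.3 m), then the turn, a rotation vector about the tool's x, y, z in units of pi rad (1.0 is pi rad). A call has 1 to 12 rows; each row is the pose to reach, as a shift and turn from the pose commanded when the call began, along the tool's axes at that moment, turning the shorter way round; what a row does not reach only later rows make up. A row lasts 1/8 s, in which the tool goes at most 62.5 mm and 10.7 degrees, less where a joint would pass 70% of its speed; a pose out of reach is approached as far as the arm can. A call with a number of a shift or a turn outside -1 to 1 is refused whole. A call with a gripper value outside its range is refused whole. "fingers" is the opening, from 0 (shut) to 1 (fully open), set as the call begins (left out, the last holds). The fingers move at their own pace and stop on an object; "newtons" is the grip in N (left out, the last holds). Time passes only in rows, so rows that repeat a pose let the fingers close. It gives the time, the measured TCP pose, the force, the opening and the grip force at its end, in the units of the state.
- get_state(): the state, without advancing time (a new reading comes with each control period).
- snapshot(name): name is "scene" or "top"; returns a dict with "img" (420x560x3 uint8, blue, green, red), "fx", "fy", "cx", "cy" (pixels), "cam_to_world" (4x4, takes a point from camera to world coordinates). Camera axes: x right, y down, z forward; pixel columns grow to the right and rows downward; lengths in m; the calibration is good to about 2 mm. A picture is of the moment at which its call begins. There is no depth.
- finish_job(): hands the job in; it is judged then, once.
The state is a dict: "clock": time; "q": joint angles; "qd": joint speeds; "joint_torque": joint torques, N m; "tool_pos": TCP position; "eef_rot": TCP orientation; "contact_force": force on the tool from outside, world axes, zero at the start; "moment": the same for the moment, N m; "opening": opening from 0.0 (shut) to 1.0 (fully open); "finger_force": force on a finger pad.
Only numpy, scipy, OpenCV 4.12 (cv2) and the standard library are available. Lean on these libraries where they do the work, as an engineer would, in place of code of your own. Each camera call takes 0.05 s, during which the arm holds its last target. There are 200 camera calls.

## Working session

There is one attempt and no reset: what is moved stays moved. The work goes in short steps, Python scripts to look and compute and a tool call to move; the robot and the scene stay as the last step left them, time stands still between calls to the robot, and variables do not carry over. Pictures are saved under pics/ and viewed, at most 10 in all, crops included, and the job is handed in when it is done.

Besides the shell and the picture viewer there is one more tool, called after "Emit:" in YAML: its name, and indented under it one key for each argument. send_rows: Moves the arm, as the interface text tells. Its arguments: {"type":"object","properties":{"targets":{"type":"array"},"fingers":{"type":"number"},"newtons":{"type":"number"}},"required":["targets"]}

```bash
mkdir -p pics; python3 - <<'E'
from plant import *
import cv2, numpy as np
print(get_state())
for n in ("scene","top"):
    s=snapshot(n); cv2.imwrite(f"pics/{n}0.png",s["img"]); np.save(f"pics/{n}.npy",{k:s[k] for k in s if k!="img"},allow_pickle=True)
    print(n,s["fx"],s["fy"],s["cx"],s["cy"],np.round(s["cam_to_world"],4).tolist())
E
```

```text
{'clock': 0.0, 'q': array([-1.31218755,  0.68998996, -0.19449706,  1.56633183,  0.15729859,
        0.90248635, -0.2150941 ]), 'qd': array([ 0.00161087,  0.00021374,  0.00078329, -0.00021425, -0.00012207,
        0.00131333,  0.0001711 ]), 'joint_torque': array([ 1.81210989e-04, -5.27561867e+01, -1.26661599e+00, -1.53421569e+01,
       -5.25740872e-02,  6.52274684e-03,  1.71799438e-04]), 'tool_pos': array([0.13924201, 0.60865115, 0.23790912]), 'eef_rot': array([ 1.12130593e-01,  9.93693060e-01, -9.12033153e-04, -3.28267709e-05]), 'contact_force': array([-0.08498639, -0.04910341, -0.5840745 ]), 'moment': array([-0.03530484, -0.03790742,  0.01709635]), 'finger_force': 0.0, 'opening': 1.0015011797596578}
scene 530.582543212993 530.582543212993 275.6785324326499 214.1736134313613 [[-0.3908, -0.5119, 0.765, -0.8221], [-0.9204, 0.2301, -0.3162, 0.6202], [-0.0141, -0.8276, -0.5611, 1.1367], [0.0, 0.0, 0.0, 1.0]]
top 421.2934277716651 421.2934277716651 273.011525126632 203.75333582862072 [[-0.0141, -0.9784, 0.2062, 0.3389], [-0.9999, 0.0128, -0.0073, 0.0697], [0.0045, -0.2063, -0.9785, 1.27], [0.0, 0.0, 0.0, 1.0]]
```

View pics/scene0.png

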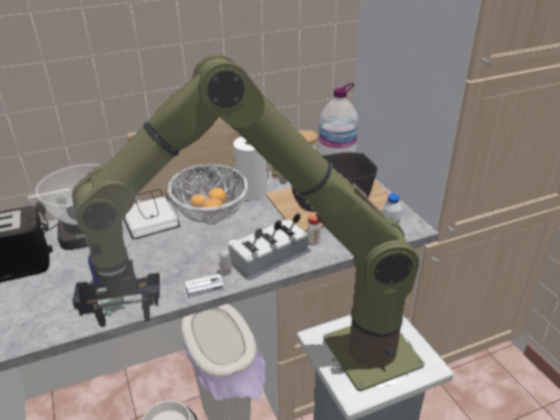

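View pics/top0.png

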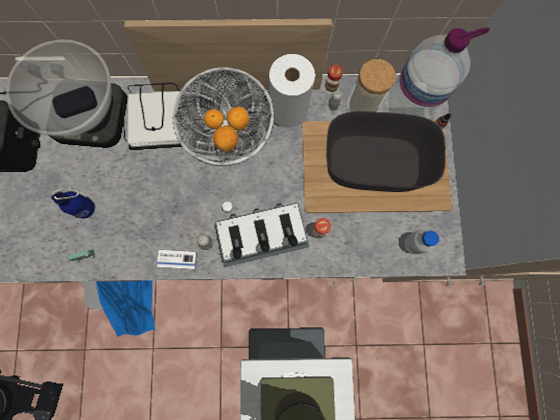

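The top view shows the bank at about (262,232), with the levers leaning towards the robot. The cap is at (227,206), the salt mill at (204,241) and the spice jar at (320,227). I'll enlarge that area.

```bash
python3 - <<'E'
import cv2
i=cv2.imread("pics/top0.png")[190:280,190:340]
cv2.imwrite("pics/c1.png",cv2.resize(i,None,fx=5.3,fy=5.3,interpolation=cv2.INTER_CUBIC))
E
```

```text
(no output)
```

View pics/c1.png

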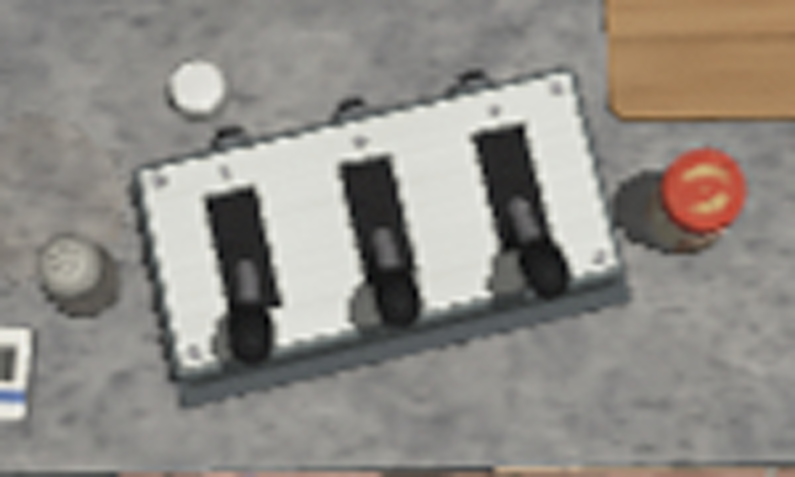

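The lid corners in the crop are TL (138,172), TR (577,72), BR (625,270) and BL (178,378). The grip ends are near (250,345), (402,308) and (549,280).

```bash
cat > h.py <<'E'
import numpy as np
from scipy.spatial.transform import Rotation as R
C=np.load("pics/top.npy",allow_pickle=True).item(); T=np.array(C["cam_to_world"])
def w(u,v,z):
    d=T[:3,:3]@[(u-C["cx"])/C["fx"],(v-C["cy"])/C["fy"],1]; return T[:3,3]+d*(z-T[2,3])/d[2]
def px(p):
    c=T[:3,:3].T@(np.array(p)-T[:3,3]); return c[0]/c[2]*C["fx"]+C["cx"],c[1]/c[2]*C["fy"]+C["cy"]
def cr(u,v): return (u+.5)/5.3+190-.5,(v+.5)/5.3+190-.5
E
python3 - <<'E'
from h import *
P=np.array([w(*cr(*p),.068) for p in [(138,172),(577,72),(625,270),(178,378)]])
TL,TR,BR,BL=P
print(P.round(4),"sizes",[np.linalg.norm(a-b).round(4) for a,b in((TL,TR),(BL,BR),(TL,BL),(TR,BR))])
c=P.mean(0); y=(TL-TR)+(BL-BR); x=(TL-BL)+(TR-BR)
a1=np.arctan2(-y[0],y[1]); a2=np.arctan2(x[1],x[0]); print("c",c,"yaw",a1,a2)
yaw=(2*a1+a2)/3
for k in(.075,0,-.075):
    B=R.from_euler('z',yaw)
    for r in(.093,.1165,.135):
        p=B.apply([-r*np.sin(.5)+.0,k,.05+r*np.cos(.5)])+[c[0],c[1],0]
        u,v=px(p); print(k,r,p.round(4),"crop",round((u-189.5)*5.3),round((v-189.5)*5.3))
for n,p,z in(("cap",(199,86),.03),("salt",(72,262),.09),("spice",(705,190),.106)):print(n,w(*cr(*p),z).round(3), R.from_euler('z',-yaw).apply(w(*cr(*p),z)-c).round(3))
E
```

```text
[[ 0.5404  0.2271  0.068 ]
 [ 0.593  -0.0136  0.068 ]
 [ 0.4833 -0.0366  0.068 ]
 [ 0.4286  0.2042  0.068 ]] sizes [np.float64(0.2464), np.float64(0.247), np.float64(0.1142), np.float64(0.1121)]
c [0.51130071 0.09527669 0.068     ] yaw 0.21913110617247844 0.2046348794727248
0.075 0.093 [0.4518 0.1591 0.1316] crop 254 322
0.075 0.1165 [0.4408 0.1567 0.1522] crop 255 340
0.075 0.135 [0.4321 0.1548 0.1685] crop 256 355
0 0.093 [0.4677 0.0858 0.1316] crop 397 289
0 0.1165 [0.4567 0.0834 0.1522] crop 402 306
0 0.135 [0.4481 0.0815 0.1685] crop 405 320
-0.075 0.093 [0.4837 0.0125 0.1316] crop 540 256
-0.075 0.1165 [0.4727 0.0101 0.1522] crop 547 272
-0.075 0.135 [0.464  0.0082 0.1685] crop 553 286
cap [0.596 0.198 0.03 ] [ 0.104  0.083 -0.038]
salt [0.489 0.259 0.09 ] [0.013 0.164 0.022]
spice [ 0.52  -0.077  0.106] [-0.028 -0.17   0.038]
```

```bash
cat >> h.py <<'E'
from plant import get_state
YAW=.214; B=R.from_euler('z',YAW); O=np.array([.5113,.0953,0])
QT=B*R.from_euler('y',np.pi)   # tool x = -bank x, y = bank y, z down
def show():
    s=get_state(); q=R.from_quat(s["eef_rot"]); p=B.inv().apply(s["tool_pos"]-O)
    print("t",round(s["clock"],2),"bank pos",p.round(4),"F bank",B.inv().apply(s["contact_force"]).round(1),"open",round(s["opening"],2),
      "turn err/pi",((q.inv()*QT).as_rotvec()/np.pi).round(4))
def plan(*pts,world=False):
    s=get_state(); q=R.from_quat(s["eef_rot"])
    for p in pts:
        g=np.array(p) if world else B.apply(p)+O
        print(g.round(3),(q.inv().apply(g-s["tool_pos"])/.3).round(4))
E
python3 - <<'E'
from h import *
show(); plan((.36,.40,.24),world=True); plan((-.108,.075,.24),(-.108,.075,.14))
E
```

```text
t 0.1 bank pos [-0.2545  0.5807  0.238 ] F bank [-0.5  0.2 -0.3] open 1.01 turn err/pi [-5.000e-04 -1.000e-04 -1.397e-01]
[0.36 0.4  0.24] [-0.8724 -0.5143 -0.0057]
[0.39  0.146 0.24 ] [-1.1583 -1.3187 -0.0044]
[0.39  0.146 0.14 ] [-1.1582 -1.3181  0.3289]
```

Emit:
send_rows:
  targets:
    - [[-0.87, -0.51, 0], [0, 0, -0.14]]
    - [[-0.87, -0.51, 0], [0, 0, -0.14]]
    - [[-0.87, -0.51, 0], [0, 0, -0.14]]
    - [[-0.87, -0.51, 0], [0, 0, -0.14]]
    - [[-0.87, -0.51, 0], [0, 0, -0.14]]
    - [[-0.87, -0.51, 0], [0, 0, -0.14]]
    - [[-0.87, -0.51, 0], [0, 0, -0.14]]
  fingers: 0
  newtons: 20

```text
clock: 0.98
tool_pos: [0.359, 0.4025, 0.2386]
eef_rot: [-0.107, 0.994, 0.0, -0.0]
contact_force: [-1.0, 0.3, -0.6]
opening: 0.232
finger_force: 0.0
```

```bash
python3 - <<'E'
from h import *
show(); plan((-.108,.075,.24),(-.108,.075,.14))
E
```

```text
t 0.97 bank pos [-0.0836  0.3325  0.2386] F bank [-0.9  0.5 -0.6] open 0.23 turn err/pi [ 0.0003 -0.0002  0.0004]
[0.39  0.146 0.24 ] [ 0.0824 -0.8583 -0.0052]
[0.39  0.146 0.14 ] [ 0.0822 -0.8586  0.3281]
```

Emit:
send_rows:
  targets:
    - [[0.08, -0.2, 0], [0, 0, 0]]
    - [[0.08, -0.4, 0], [0, 0, 0]]
    - [[0.08, -0.6, 0], [0, 0, 0]]
    - [[0.08, -0.75, 0], [0, 0, 0]]
    - [[0.08, -0.855, 0], [0, 0, 0]]
    - [[0.08, -0.855, 0], [0, 0, 0]]
    - [[0.08, -0.855, 0.15], [0, 0, 0]]
    - [[0.08, -0.855, 0.25], [0, 0, 0]]
    - [[0.08, -0.855, 0.325], [0, 0, 0]]
    - [[0.08, -0.855, 0.325], [0, 0, 0]]
    - [[0.08, -0.855, 0.325], [0, 0, 0]]

```text
clock: 2.35
tool_pos: [0.391, 0.1481, 0.1418]
eef_rot: [-0.109, 0.994, 0.001, 0.0]
contact_force: [0.1, -0.1, 1.1]
opening: 0.005
finger_force: 0.0
```

```bash
python3 - <<'E'
from h import *
show(); plan((-.085,.075,.14),(-.06,.075,.14))
E
```

```text
t 2.35 bank pos [-0.1064  0.0771  0.1418] F bank [ 0.  -0.2  1.1] open 0.0 turn err/pi [0.0004 0.0003 0.0011]
[0.412 0.151 0.14 ] [-0.0712 -0.0073  0.0059]
[0.437 0.156 0.14 ] [-0.1546 -0.0076  0.006 ]
```

Emit:
send_rows:
  targets:
    - [[-0.03, 0, 0], [0, 0, 0]]
    - [[-0.06, 0, 0], [0, 0, 0]]
    - [[-0.08, 0, 0], [0, 0, 0]]
    - [[-0.1, 0, 0], [0, 0, 0]]
    - [[-0.12, 0, 0], [0, 0, 0]]
    - [[-0.14, 0, 0], [0, 0, 0]]
    - [[-0.14, 0, 0], [0, 0, 0]]
    - [[-0.14, 0, 0], [0, 0, 0]]

```text
clock: 3.35
tool_pos: [0.4301, 0.1544, 0.1407]
eef_rot: [-0.108, 0.994, -0.001, -0.002]
contact_force: [-6.0, -1.7, 1.4]
opening: 0.004
finger_force: 2.9
```

```bash
python3 - <<'E'
from h import *
show()
E
```

```text
t 3.35 bank pos [-0.0668  0.0749  0.1407] F bank [-6.2 -0.4  1.4] open 0.0 turn err/pi [-0.0004 -0.0013  0.0005]
```

Emit:
send_rows:
  targets:
    - [[-0.01, 0, 0], [0, 0, 0]]
    - [[-0.02, 0, 0], [0, 0, 0]]
    - [[-0.02, 0, 0], [0, 0, 0]]
    - [[-0.02, 0, 0], [0, 0, 0]]

```text
clock: 3.85
tool_pos: [0.4325, 0.1546, 0.1405]
eef_rot: [-0.108, 0.994, -0.002, -0.005]
contact_force: [-12.6, -3.0, 5.9]
opening: 0.005
finger_force: 6.5
```

The force doubled within a few mm, so the left lever is blocked. I'll back off and probe the middle one.

Emit:
send_rows:
  targets:
    - [[0.08, 0, 0], [0, 0, 0]]
    - [[0.16, 0, 0], [0, 0, 0]]
    - [[0.16, -0.15, 0], [0, 0, 0]]
    - [[0.16, -0.25, 0], [0, 0, 0]]
    - [[0.16, -0.25, 0], [0, 0, 0]]
    - [[0.1, -0.25, 0], [0, 0, 0]]
    - [[0.07, -0.25, 0], [0, 0, 0]]
    - [[0.04, -0.25, 0], [0, 0, 0]]
    - [[0.02, -0.25, 0], [0, 0, 0]]
    - [[0, -0.25, 0], [0, 0, 0]]
    - [[0, -0.25, 0], [0, 0, 0]]
    - [[0, -0.25, 0], [0, 0, 0]]

```text
clock: 5.35
tool_pos: [0.4547, 0.0836, 0.1413]
eef_rot: [-0.107, 0.994, 0.0, 0.001]
contact_force: [-0.4, -0.1, -0.3]
opening: 0.005
finger_force: 0.1
```

```bash
python3 - <<'E'
from h import *
show()
E
```

```text
t 5.35 bank pos [-0.0578  0.0006  0.1413] F bank [-0.4  0.  -0.3] open 0.01 turn err/pi [0.0002 0.0006 0.0003]
```

The middle lever is free, so I'll throw it.

Emit:
send_rows:
  targets:
    - [[-0.025, 0, 0], [0, 0, 0]]
    - [[-0.05, 0, 0], [0, 0, 0]]
    - [[-0.075, 0, 0], [0, 0, 0]]
    - [[-0.1, 0, 0], [0, 0, 0]]
    - [[-0.125, 0, 0], [0, 0, 0]]
    - [[-0.15, 0, 0], [0, 0, 0]]
    - [[-0.175, 0, 0], [0, 0, 0]]
    - [[-0.2, 0, 0], [0, 0, 0]]
    - [[-0.22, 0, 0], [0, 0, 0]]
    - [[-0.24, 0, 0], [0, 0, 0]]
    - [[-0.24, 0, 0], [0, 0, 0]]

```text
clock: 6.72
tool_pos: [0.5251, 0.0987, 0.1412]
eef_rot: [-0.107, 0.994, 0.0, 0.001]
contact_force: [-1.5, -0.9, -1.3]
opening: 0.009
finger_force: 0.7
```

```bash
python3 - <<'E'
from h import *
show()
E
```

```text
t 6.72 bank pos [0.0142 0.0004 0.1412] F bank [-1.7 -0.5 -1.3] open 0.01 turn err/pi [0.0001 0.0004 0.0002]
```

Continuing gently onto the rubber stop.

Emit:
send_rows:
  targets:
    - [[-0.015, 0, 0], [0, 0, 0]]
    - [[-0.03, 0, 0], [0, 0, 0]]
    - [[-0.04, 0, 0], [0, 0, 0]]
    - [[-0.04, 0, 0], [0, 0, 0]]

```text
clock: 7.22
tool_pos: [0.5363, 0.1012, 0.1413]
eef_rot: [-0.107, 0.994, 0.0, 0.0]
contact_force: [-1.8, -0.6, -1.3]
opening: 0.005
finger_force: 1.3
```

```bash
python3 - <<'E'
from h import *
show()
E
```

```text
t 7.22 bank pos [0.0257 0.0004 0.1413] F bank [-1.9 -0.2 -1.3] open 0.0 turn err/pi [0.     0.0002 0.0003]
```

Emit:
send_rows:
  targets:
    - [[-0.01, 0, 0], [0, 0, 0]]
    - [[-0.02, 0, 0], [0, 0, 0]]
    - [[-0.02, 0, 0], [0, 0, 0]]

```text
clock: 7.6
tool_pos: [0.5405, 0.1021, 0.1412]
eef_rot: [-0.107, 0.994, -0.0, -0.001]
contact_force: [-6.6, -1.7, 1.6]
opening: 0.007
finger_force: 3.4
```

The force rose at x ≈ 0.03, so it is on the stop. I'll back off and probe the right lever.

Emit:
send_rows:
  targets:
    - [[0.15, 0, 0], [0, 0, 0]]
    - [[0.3, 0, 0], [0, 0, 0]]
    - [[0.46, 0, 0], [0, 0, 0]]
    - [[0.46, 0, 0], [0, 0, 0]]
    - [[0.46, -0.15, 0], [0, 0, 0]]
    - [[0.46, -0.25, 0], [0, 0, 0]]
    - [[0.46, -0.25, 0], [0, 0, 0]]
    - [[0.4, -0.25, 0], [0, 0, 0]]
    - [[0.37, -0.25, 0], [0, 0, 0]]
    - [[0.34, -0.25, 0], [0, 0, 0]]
    - [[0.31, -0.25, 0], [0, 0, 0]]
    - [[0.31, -0.25, 0], [0, 0, 0]]

```text
clock: 9.1
tool_pos: [0.4642, 0.0087, 0.1406]
eef_rot: [-0.107, 0.994, -0.001, -0.003]
contact_force: [-7.1, -1.2, 1.3]
opening: 0.006
finger_force: 3.6
```

```bash
python3 - <<'E'
from h import *
from plant import snapshot
import cv2
show()
i=snapshot("top")["img"][190:280,190:340]
cv2.imwrite("pics/c2.png",cv2.resize(i,None,fx=5.3,fy=5.3,interpolation=cv2.INTER_CUBIC))
E
```

```text
t 9.1 bank pos [-0.0644 -0.0746  0.1406] F bank [-7.2  0.3  1.3] open 0.01 turn err/pi [-0.0002 -0.002   0.0004]
```

View pics/c2.png

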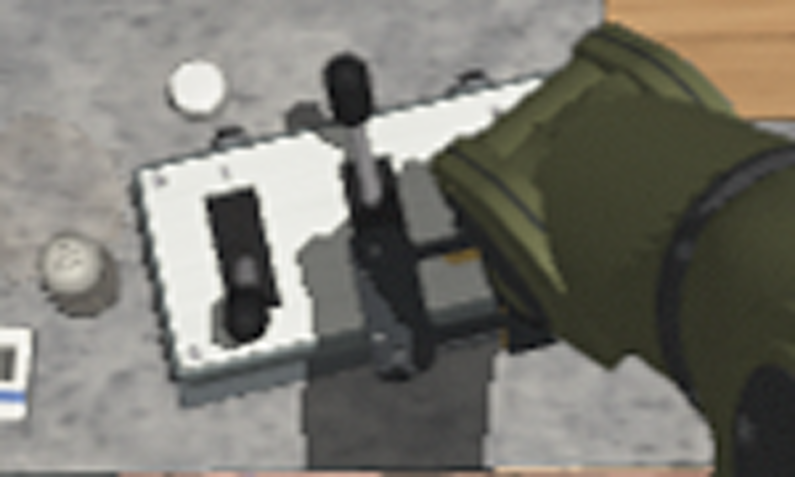

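Emit:
send_rows:
  targets:
    - [[-0.01, 0, 0], [0, 0, 0]]
    - [[-0.02, 0, 0], [0, 0, 0]]
    - [[-0.02, 0, 0], [0, 0, 0]]

```text
clock: 9.52
tool_pos: [0.4657, 0.0089, 0.1404]
eef_rot: [-0.108, 0.994, -0.002, -0.007]
contact_force: [-15.5, -1.9, 8.6]
opening: 0.007
finger_force: 7.6
```

```bash
python3 - <<'E'
from h import *
show()
for th in (.3,.4,.5):
    r=.125;p=B.apply([r*np.sin(th),0,.05+r*np.cos(th)])+O
    u,v=px(p); print(th,"crop",round((u-189.5)*5.3),round((v-189.5)*5.3))
E
```

```text
t 9.53 bank pos [-0.0629 -0.0748  0.1404] F bank [-15.5   1.5   8.6] open 0.01 turn err/pi [-0.0007 -0.0045  0.0005]
0.3 crop 360 122
0.4 crop 355 102
0.5 crop 351 83
```

The right lever is blocked. The picture puts the middle grip at (348,85), which is fully over (1.0 rad predicts (351,83)). Left is next.

Emit:
send_rows:
  targets:
    - [[0.08, 0, 0], [0, 0, 0]]
    - [[0.18, 0, 0], [0, 0, 0]]
    - [[0.18, 0.17, 0], [0, 0, 0]]
    - [[0.18, 0.34, 0], [0, 0, 0]]
    - [[0.18, 0.5, 0], [0, 0, 0]]
    - [[0.18, 0.5, 0], [0, 0, 0]]
    - [[0.12, 0.5, 0], [0, 0, 0]]
    - [[0.09, 0.5, 0], [0, 0, 0]]
    - [[0.06, 0.5, 0], [0, 0, 0]]
    - [[0.03, 0.5, 0], [0, 0, 0]]
    - [[0.01, 0.5, 0], [0, 0, 0]]
    - [[0.01, 0.5, 0], [0, 0, 0]]

```text
clock: 11.02
tool_pos: [0.4381, 0.1564, 0.1411]
eef_rot: [-0.107, 0.994, 0.0, 0.0]
contact_force: [0.3, -0.1, -0.5]
opening: 0.003
finger_force: 0.3
```

```bash
python3 - <<'E'
from h import *
show()
E
```

```text
t 11.03 bank pos [-0.0586  0.0752  0.1411] F bank [ 0.2 -0.2 -0.5] open 0.0 turn err/pi [0.     0.     0.0002]
```

The left lever is free now, so I'll throw it.

Emit:
send_rows:
  targets:
    - [[-0.025, 0, 0], [0, 0, 0]]
    - [[-0.05, 0, 0], [0, 0, 0]]
    - [[-0.075, 0, 0], [0, 0, 0]]
    - [[-0.1, 0, 0], [0, 0, 0]]
    - [[-0.125, 0, 0], [0, 0, 0]]
    - [[-0.15, 0, 0], [0, 0, 0]]
    - [[-0.175, 0, 0], [0, 0, 0]]
    - [[-0.2, 0, 0], [0, 0, 0]]
    - [[-0.225, 0, 0], [0, 0, 0]]
    - [[-0.25, 0, 0], [0, 0, 0]]
    - [[-0.265, 0, 0], [0, 0, 0]]
    - [[-0.275, 0, 0], [0, 0, 0]]

```text
clock: 12.52
tool_pos: [0.5183, 0.1739, 0.141]
eef_rot: [-0.107, 0.994, -0.0, -0.0]
contact_force: [-4.7, -0.9, -3.1]
opening: 0.003
finger_force: 1.9
```

Emit:
send_rows:
  targets:
    - [[-0.01, 0, 0], [0, 0, 0]]
    - [[-0.02, 0, 0], [0, 0, 0]]
    - [[-0.02, 0, 0], [0, 0, 0]]

```text
clock: 12.9
tool_pos: [0.524, 0.1753, 0.1413]
eef_rot: [-0.107, 0.994, -0.0, -0.0]
contact_force: [-4.5, -1.8, 0.3]
opening: 0.006
finger_force: 2.4
```

```bash
python3 - <<'E'
from h import *
show()
E
```

```text
t 12.9 bank pos [0.0294 0.0755 0.1413] F bank [-4.8 -0.8  0.3] open 0.01 turn err/pi [-0.0001 -0.0002  0.0004]
```

Emit:
send_rows:
  targets:
    - [[-0.01, 0, 0], [0, 0, 0]]
    - [[-0.01, 0, 0], [0, 0, 0]]

```text
clock: 13.15
tool_pos: [0.5243, 0.1753, 0.1412]
eef_rot: [-0.108, 0.994, -0.001, -0.003]
contact_force: [-8.9, -2.3, 4.2]
opening: 0.006
finger_force: 5.2
```

It is on the stop. I'll back off and go to the right lever.

Emit:
send_rows:
  targets:
    - [[0.15, 0, 0], [0, 0, 0]]
    - [[0.3, 0, 0], [0, 0, 0]]
    - [[0.47, 0, 0], [0, 0, 0]]
    - [[0.47, 0, 0], [0, 0, 0]]
    - [[0.47, -0.17, 0], [0, 0, 0]]
    - [[0.47, -0.34, 0], [0, 0, 0]]
    - [[0.47, -0.5, 0], [0, 0, 0]]
    - [[0.47, -0.5, 0], [0, 0, 0]]
    - [[0.4, -0.5, 0], [0, 0, 0]]
    - [[0.37, -0.5, 0], [0, 0, 0]]
    - [[0.34, -0.5, 0], [0, 0, 0]]
    - [[0.32, -0.5, 0], [0, 0, 0]]

```text
clock: 14.65
tool_pos: [0.4644, 0.0091, 0.1411]
eef_rot: [-0.108, 0.994, -0.0, -0.001]
contact_force: [-4.2, -1.4, 2.9]
opening: 0.004
finger_force: 1.9
```

```bash
python3 - <<'E'
from h import *
show()
E
```

```text
t 14.65 bank pos [-0.0641 -0.0743  0.1411] F bank [-4.4 -0.5  2.9] open 0.0 turn err/pi [-0.0001 -0.0008  0.0006]
```

Emit:
send_rows:
  targets:
    - [[-0.015, 0, 0], [0, 0, 0]]
    - [[-0.03, 0, 0], [0, 0, 0]]
    - [[-0.03, 0, 0], [0, 0, 0]]

```text
clock: 15.02
tool_pos: [0.4748, 0.0111, 0.1412]
eef_rot: [-0.107, 0.994, 0.0, 0.0]
contact_force: [-1.4, -0.3, 0.3]
opening: 0.006
finger_force: 0.6
```

The right lever is free.

Emit:
send_rows:
  targets:
    - [[-0.025, 0, 0], [0, 0, 0]]
    - [[-0.05, 0, 0], [0, 0, 0]]
    - [[-0.075, 0, 0], [0, 0, 0]]
    - [[-0.1, 0, 0], [0, 0, 0]]
    - [[-0.125, 0, 0], [0, 0, 0]]
    - [[-0.15, 0, 0], [0, 0, 0]]
    - [[-0.175, 0, 0], [0, 0, 0]]
    - [[-0.2, 0, 0], [0, 0, 0]]
    - [[-0.225, 0, 0], [0, 0, 0]]
    - [[-0.245, 0, 0], [0, 0, 0]]
    - [[-0.26, 0, 0], [0, 0, 0]]
    - [[-0.26, 0, 0], [0, 0, 0]]

```text
clock: 16.52
tool_pos: [0.5511, 0.0276, 0.1413]
eef_rot: [-0.107, 0.994, 0.0, 0.001]
contact_force: [-2.6, -0.5, -1.6]
opening: -0.001
finger_force: 1.1
```

Emit:
send_rows:
  targets:
    - [[-0.01, 0, 0], [0, 0, 0]]
    - [[-0.02, 0, 0], [0, 0, 0]]
    - [[-0.02, 0, 0], [0, 0, 0]]

```text
clock: 16.9
tool_pos: [0.5566, 0.0289, 0.1412]
eef_rot: [-0.107, 0.994, 0.0, 0.0]
contact_force: [-2.6, -0.4, -2.1]
opening: 0.008
finger_force: 1.6
```

```bash
python3 - <<'E'
from h import *
show()
E
```

```text
t 16.9 bank pos [ 0.0302 -0.0745  0.1412] F bank [-2.7  0.1 -2.1] open 0.01 turn err/pi [0.     0.0001 0.0003]
```

Emit:
send_rows:
  targets:
    - [[-0.01, 0, 0], [0, 0, 0]]
    - [[-0.015, 0, 0], [0, 0, 0]]
    - [[-0.015, 0, 0], [0, 0, 0]]

```text
clock: 17.27
tool_pos: [0.5571, 0.0289, 0.141]
eef_rot: [-0.107, 0.994, -0.001, -0.004]
contact_force: [-11.7, -1.0, 5.2]
opening: 0.002
finger_force: 5.5
```

On the stop. I'll retreat, lift, swing clear to the left and look.

Emit:
send_rows:
  targets:
    - [[0.15, 0, 0], [0, 0, 0]]
    - [[0.3, 0, 0], [0, 0, 0]]
    - [[0.47, 0, 0], [0, 0, 0]]
    - [[0.47, 0, -0.15], [0, 0, 0]]
    - [[0.47, 0, -0.3], [0, 0, 0]]
    - [[0.47, 0.2, -0.35], [0, 0, 0]]
    - [[0.47, 0.4, -0.35], [0, 0, 0]]
    - [[0.47, 0.6, -0.35], [0, 0, 0]]
    - [[0.47, 0.8, -0.35], [0, 0, 0]]
    - [[0.47, 1.0, -0.35], [0, 0, 0]]
    - [[0.47, 1.0, -0.35], [0, 0, 0]]
    - [[0.47, 1.0, -0.35], [0, 0, 0]]

```text
clock: 18.77
tool_pos: [0.3597, 0.2937, 0.2468]
eef_rot: [-0.108, 0.994, 0.001, 0.001]
contact_force: [0.7, 0.1, -0.8]
opening: 0.004
finger_force: 0.0
```

```bash
python3 - <<'E'
from h import *
from plant import snapshot
import cv2
show()
i=snapshot("top")["img"][190:280,190:340]
cv2.imwrite("pics/c3.png",cv2.resize(i,None,fx=5.3,fy=5.3,interpolation=cv2.INTER_CUBIC))
for k in(.075,0,-.075):
  for th in (.3,.4,.5):
    r=.125;p=B.apply([r*np.sin(th),k,.05+r*np.cos(th)])+O
    u,v=px(p); print(k,th,"crop",round((u-189.5)*5.3),round((v-189.5)*5.3))
E
```

```text
t 18.77 bank pos [-0.106   0.226   0.2468] F bank [ 0.8 -0.  -0.8] open 0.0 turn err/pi [0.0005 0.0008 0.0005]
0.075 0.3 crop 214 156
0.075 0.4 crop 210 135
0.075 0.5 crop 206 115
0 0.3 crop 360 122
0 0.4 crop 355 102
0 0.5 crop 351 83
-0.075 0.3 crop 506 89
-0.075 0.4 crop 500 69
-0.075 0.5 crop 495 50
```

View pics/c3.png

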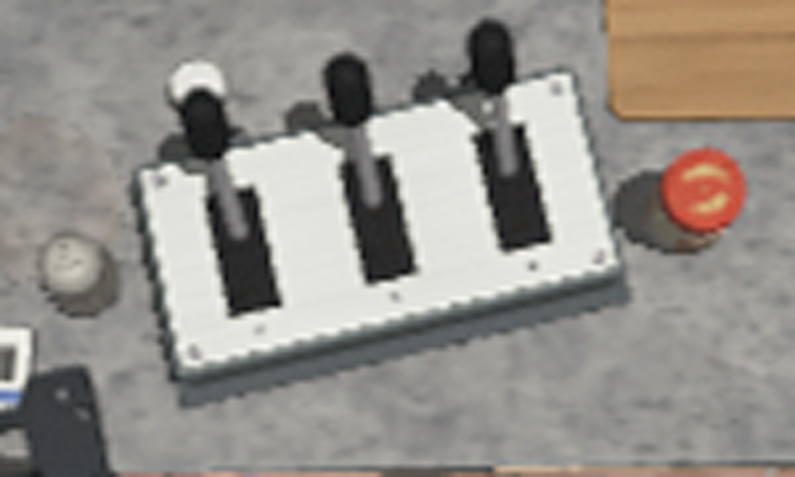

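The picture shows all three levers fully over, with grips near (205,117), (348,85) and (492,50), close to the 1.0 rad predictions. The cap, salt and spice are unmoved, and the arm is clear and in the air.

```bash
python3 -c "
from plant import *
print(finish_job())"
```

```text
the job is handed in; nothing more can be done
None
```

All three levers were thrown fully over in the order middle, left, right and the job is handed in; the last picture showed all three at about 1.0 rad, the things around the bank unmoved and the arm clear, but the hand-in returned no verdict.

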